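# Lay four clamps in the instrument tray in order of length

### The arm

A 6-joint arm with a two-finger parallel gripper is mounted at the origin on the work surface. World frame = base frame: x ahead of the robot, y to its left, z up, the work surface at z = 0. Lengths are in m, angles in rad, forces in N, time in s.
With the tool pointing down it reaches from about 0.225 to 0.875 m from the base axis. Payload 3.4 kg.
Tool frame: the origin (TCP) lies at the very end of the fingers, on their centre line; the grasp point (between the pads) lies 19 mm behind it; z points along the fingers, y is the line along which they close (so a half turn about z gives the same grasp; the last joint's range is limited). The gripper opens to 85 mm and grips with 20 to 120 N. Pads are 22 mm wide; open, the fingers measure 114 mm over their backs; the gripper's body (76 mm by 85 mm) begins 54 mm behind the grasp point. The pads swing forward as they close: fully open they stand 13 mm farther back than shut.
Start: joints at [0.981, 0.276, 1.505, -0, 1.361, -0.121], TCP at [0.26, 0.513, 0.231] pointing down, gripper open.
Joint ranges: [-2.89, 2.89], [-0.75, 2.08], [0.22, 2.7], [-1.18, 4.32], [0.11, 2.71], [-2.7, 2.7]. Speed limits (rad/s): [2.57, 2.57, 3.14, 3.14, 3.14, 3.14].

### API

Orientations are given as a unit quaternion [w, x, y, z].
In Python, from rig import manip, get_image, camera_info gives the robot as it stands. The module is installed in compiled form; this text tells all that it offers.
- The arm moves only by the shell command python3 -m crank 'ROWS' [FORCE]. ROWS is a JSON object of lists of equal length, an entry for each row: "translation": the shift along the tool's x, y, z in mm, a list of three; "roll": the turn about the tool's z in rad; "fingers": the opening, from 0 (shut) to 1 (fully open). A call has 1 to 8 rows; each row shifts and turns the commanded pose from where the row before left it, along the tool's axes as they then stand; what a row does not reach is not made up. A row lasts 1/10 s, in which the tool goes at most 50 mm and 8.59 degrees, less where a joint would pass 70% of its speed; a pose out of reach is approached as far as the arm can. A call is refused whole if a number of a shift passes 50 or a number of a turn 0.15, either way. A call with a gripper value outside its range is refused whole. The fingers move at their own pace and stop on an object; FORCE is the grip in N (left out, the last holds). Time passes only in rows, so rows that do not move let the fingers close. It gives the time, the measured TCP pose, the force, the opening and the grip force at its end, in the units of the state.
- manip.get_state(): the state, without advancing time (a new reading comes with each control period).
- get_image(name): name is "scene" or "top"; returns the picture (480x640x3 uint8, blue, green, red); there is no depth.
- camera_info(name): a dict with "mtx" (3x3 intrinsics, pixels), "rvec" (rotation vector, rad) and "tvec" (3), from world to camera coordinates, as OpenCV has them. Camera axes: x right, y down, z forward; pixel columns grow to the right and rows downward; lengths in m; the calibration is good to about 2 mm. A picture is of the moment at which its call begins. camera_info takes no time and is no camera call.
- manip.sign_off(): hands the job in; it is judged then, once.
The state is a dict: "clock": time; "qpos": joint angles; "qd": joint speeds; "effort": joint torques, N m; "position": TCP position; "ee_rot": TCP orientation; "contact_force": force on the tool from outside, world axes, zero at the start; "moment": the same for the moment, N m; "width": finger opening in m; "gripper_force": force on a finger pad.
Only numpy, scipy, OpenCV 4.12 (cv2) and the standard library are available. Lean on these libraries where they do the work, as an engineer would, in place of code of your own. Each camera call takes 0.05 s, during which the arm holds its last target. There are 200 camera calls.

### The job

Repack the instrument tray: take the four washed clamps from the mat and lay one flat in each blue holder, seated in both saddles with the finger rings towards the robot, in order of length from the longest at the end beside the little steel bowl to the shortest at the end beside the parts box. Leave the bowl and the box where they stand.

Things in the scene. Friction and masses are not known exactly. Their poses are not given: they have to be found in the camera images.
- clamp_130: Steel ring-handled clamp (haemostat), shut, rigid, the shortest: 130 mm long, 52 mm over its rings; lies flat on the dark mat (3 mm thick). Origin: underside at the pivot (box lock, 12 mm wide, 9 thick); z up, x towards the tips. Tips at x = +30 mm, ring ends at -100. Shanks from x = -9 to -46 are side by side, 12.5 mm wide together, 7 thick: grip there, across, best at x = -28, near the balance point.
- clamp_155: Steel ring-handled clamp (haemostat), shut, rigid, the second shortest: 155 mm long, 54 mm over its rings; lies flat on the dark mat (3 mm thick). Origin: underside at the pivot (box lock, 12 mm wide, 9 thick); z up, x towards the tips. Tips at x = +40 mm, ring ends at -115. Shanks from x = -9 to -46 are side by side, 12.5 mm wide together, 7 thick: grip there, across, best at x = -28, near the balance point.
- clamp_180: Steel ring-handled clamp (haemostat), shut, rigid, the second longest: 180 mm long, 56 mm over its rings; lies flat on the dark mat (3 mm thick). Origin: underside at the pivot (box lock, 12 mm wide, 9 thick); z up, x towards the tips. Tips at x = +52 mm, ring ends at -128. Shanks from x = -9 to -46 are side by side, 12.5 mm wide together, 7 thick: grip there, across, best at x = -28, near the balance point.
- clamp_210: Steel ring-handled clamp (haemostat), shut, rigid, the longest: 210 mm long, 58 mm over its rings; lies flat on the dark mat (3 mm thick). Origin: underside at the pivot (box lock, 12 mm wide, 9 thick); z up, x towards the tips. Tips at x = +66 mm, ring ends at -144. Shanks from x = -9 to -46 are side by side, 12.5 mm wide together, 7 thick: grip there, across, best at x = -28, near the balance point.
- holder_a: Blue silicone clamp holder fixed in the steel tray, number 1 of 4 in the row counted from the robot's right (-y). Origin: centre of its underside, on the tray floor; z up, x along its groove, away from the robot. Foot strip 80 x 30 x 4 mm with two U-saddles 7 mm thick at x = -30 and +30; flat seats 12 mm above the origin, 25 mm wide between flared ears that rise to 24 mm. All four are alike.
- holder_b: Blue silicone clamp holder fixed in the steel tray, number 2 of 4 in the row counted from the robot's right (-y). Origin: centre of its underside, on the tray floor; z up, x along its groove, away from the robot. A seated clamp lies along x over both seats, underside at z = 12 mm, pivot at x = +28, over the far saddle, rings beyond the near saddle, its grip zone over the origin.
- holder_c: Blue silicone clamp holder fixed in the steel tray, number 3 of 4 in the row counted from the robot's right (-y). Origin: centre of its underside, on the tray floor; z up, x along its groove, away from the robot. The steel tray is 290 x 400 mm, rim 20 mm high, floor 3 mm thick; the holders stand in a row along its long side, about 75 mm apart.
- holder_d: Blue silicone clamp holder fixed in the steel tray, number 4 of 4 in the row counted from the robot's right (-y). Origin: centre of its underside, on the tray floor; z up, x along its groove, away from the robot. Dimensions and seating as told for holder_a and holder_b.
- gallipot: Small open steel bowl, 56 mm across the rim and 30 mm high, standing loose in a far corner of the tray, at one end of the row of holders (left or right varies). Origin at the centre of its underside, z up.
- parts_box: Closed aluminium small-parts box, 60 x 50 x 24 mm, standing loose in the tray's other far corner. Origin at the centre of its underside, z up.
There are look-alikes about, which are no part of the job. Leave any yellow look-alike of the clamp_180 alone.

How it is judged:
By the outcome, as a careful person would: the job done as asked, in the order asked, and still so for the second after the job is handed in, with the robot touching nothing.
It also fails if it takes over 134 s, if anything falls off the work surface, if the arm or the gripper's body presses on something with over 40 N, if the wrist force passes 120 N, or if a joint passes its speed limit or range.

## Working session

There is one attempt and no reset: what is moved stays moved. The work goes in short steps, Python scripts to look and compute and a shell command to move; the robot and the scene stay as the last step left them, time stands still between calls to the robot, and variables do not carry over. Pictures are saved under pics/ and viewed, at most 14 in all, crops included, and the job is handed in when it is done.

```bash
mkdir -p pics
python3 - <<'E'
from rig import manip, get_image, camera_info
import cv2
for n in("scene","top"):
    cv2.imwrite(f"pics/{n}0.png",get_image(n)); print(camera_info(n))
s=manip.get_state();print(s)
E
```

```text
{'mtx': array([[475.95930991,   0.        , 321.84470233],
       [  0.        , 475.95930991, 232.77822134],
       [  0.        ,   0.        ,   1.        ]]), 'rvec': array([ 1.45920068,  1.91503402, -0.98057196]), 'tvec': array([ 0.03743456, -0.2127596 ,  1.49943602])}
{'mtx': array([[594.54029199,   0.        , 321.11577442],
       [  0.        , 594.54029199, 238.41713674],
       [  0.        ,   0.        ,   1.        ]]), 'rvec': array([ 2.11845784, -2.14850342,  0.20284268]), 'tvec': array([0.08523648, 0.44600433, 1.68800018])}
{'clock': 0.1, 'qpos': array([ 9.80981060e-01,  2.76542949e-01,  1.50602476e+00, -1.36014102e-06,
        1.36070659e+00, -1.21018863e-01]), 'qd': array([-0.00136984, -0.00147189, -0.00238333, -0.00062635,  0.00067466,
       -0.00029177]), 'effort': array([ 5.74219193e-04, -4.17703414e+01, -2.46406424e+01, -2.15684636e-04,
        5.76323597e-03,  1.11724952e-05]), 'position': array([0.25953787, 0.51255467, 0.23051257]), 'ee_rot': array([-2.91966738e-04,  2.32257466e-01,  9.72653979e-01, -7.88502603e-04]), 'contact_force': array([-0.77936627, -0.19835994,  0.40440145]), 'moment': array([ 0.03340303, -0.02661877, -0.00195922]), 'gripper_force': 0.0, 'width': 0.08523643777790431}
```

View pics/top0.png

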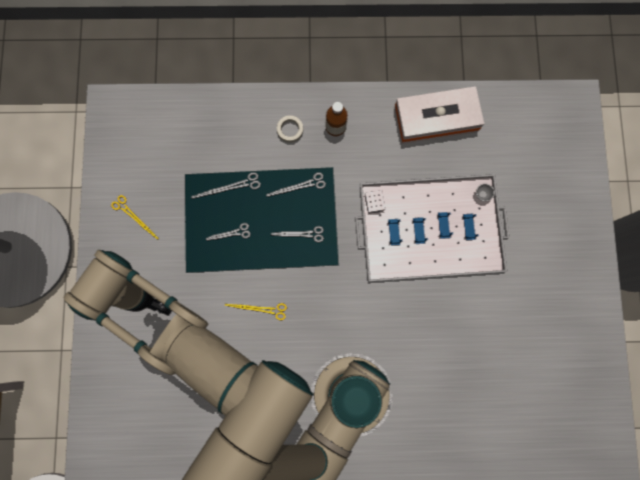

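View pics/scene0.png

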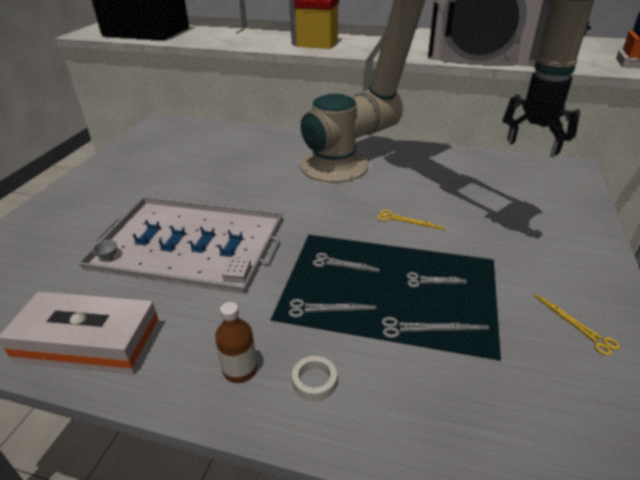

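The top view shows four clamps on the mat with their rings to the right. They are at about (226,186) for 210, (297,185) for 180, (297,234) for 155 and (229,232) for 130. The bowl is at (484,194), on the robot's right, so holder_a takes the longest. The box is at (375,200), on the left.

```bash
cat > h.py <<'E'
import numpy as np, cv2
from rig import manip, get_image, camera_info
from scipy.spatial.transform import Rotation as Ro
def cam(n):
    c=camera_info(n); R=cv2.Rodrigues(c["rvec"])[0]; return c["mtx"],R,np.ravel(c["tvec"])
def ray(n,uv,z):
    K,R,t=cam(n); C=-R.T@t
    d=(R.T@np.linalg.inv(K)@np.c_[np.reshape(uv,(-1,2)),np.ones(np.size(uv)//2)].T).T
    return C+d*((z-C[2])/d[:,2])[:,None]
def proj(n,p):
    K,R,t=cam(n); return cv2.projectPoints(np.float64(p).reshape(-1,1,3),cv2.Rodrigues(R)[0],t,K,None)[0].reshape(-1,2)
def clamps(img,n,z=.007):
    hsv=cv2.cvtColor(img,cv2.COLOR_BGR2HSV)
    mat=((hsv[...,2]<70)&(hsv[...,1]>100)&(hsv[...,0]>75)&(hsv[...,0]<105)).astype(np.uint8)
    k,l,st,_=cv2.connectedComponentsWithStats(mat); i=1+st[1:,4].argmax()
    hull=cv2.convexHull(cv2.findNonZero((l==i).astype(np.uint8)))
    m=np.zeros_like(mat); cv2.fillConvexPoly(m,hull,1); m=cv2.erode(m,np.ones((5,5)))
    m&=((hsv[...,2]>70)&(hsv[...,1]<110)).astype(np.uint8)
    m=cv2.morphologyEx(m,cv2.MORPH_CLOSE,np.ones((3,3)))
    k,l,st,_=cv2.connectedComponentsWithStats(m,connectivity=8); out=[]
    for i in range(1,k):
        if st[i,4]<40: continue
        v,u=np.nonzero(l==i); P=ray(n,np.c_[u,v].astype(float),z)[:,:2]
        out.append((P,st[i]))
    return out
def move(xy,yaw_y=None):
    """shift in tool axes (mm) to world xy and the roll that brings tool y to heading yaw_y (mod pi)"""
    s=manip.get_state(); q=s["ee_rot"]; R=Ro.from_quat([*q[1:],q[0]]).as_matrix()
    d=R.T@np.array([xy[0]-s["position"][0],xy[1]-s["position"][1],0])*1000
    r=None
    if yaw_y is not None:
        e=yaw_y-np.arctan2(R[1,1],R[0,1]); e=(e+np.pi/2)%np.pi-np.pi/2; r=-e
    return d.round(1),r,s["position"].round(4),s["qpos"].round(2)
E
cat > a.py <<'E'
from h import *
for n in("top","scene"):
    img=get_image(n); print(n)
    for P,st in clamps(img,n):
        # axis: line from ring blob centre to thin end
        c=P.mean(0); w,V=np.linalg.eigh(np.cov((P-c).T)); a=V[:,1]; a=a if a[1]>0 else -a
        s=(P-c)@a; t=(P-c)@np.array([-a[1],a[0]])
        print(st[:5],"len",np.round(np.ptp(s),3),"wid",np.round(np.ptp(t),3),"yaw",np.degrees(np.arctan2(a[1],a[0])).round(1),"ringend",(c+a*s.min()).round(4),"tip",(c+a*s.max()).round(4))
    hsv=cv2.cvtColor(img,cv2.COLOR_BGR2HSV)
    m=cv2.inRange(hsv,(95,120,50),(125,255,255))
    k,l,st,ce=cv2.connectedComponentsWithStats(m)
    for i in range(1,k):
        if st[i,4]<60: continue
        v,u=np.nonzero(l==i); r=cv2.minAreaRect(np.c_[u,v].astype(np.float32))
        P=ray(n,cv2.boxPoints(r).astype(float),.015)[:,:2]; e=[P[1]-P[0],P[2]-P[1]]; e=max(e,key=np.linalg.norm)
        print("blue",st[i],ray(n,ce[i],.012)[0,:2].round(4),P.mean(0).round(4),np.degrees(np.arctan2(e[1],e[0])).round(1),np.linalg.norm(e).round(3))
img=get_image("top"); cv2.imwrite("pics/c1.png",cv2.resize(img[160:290,180:340],None,fx=4.5,fy=4.5,interpolation=cv2.INTER_CUBIC))
cv2.imwrite("pics/c2.png",cv2.resize(img[170:290,350:515],None,fx=4.5,fy=4.5,interpolation=cv2.INTER_CUBIC))
K,R,t=cam("top"); print(-R.T@t)
E
python3 a.py
```

```text
top
[266 172  60  25 433] len 0.182 wid 0.052 yaw 105.4 ringend [0.6362 0.0668] tip [0.5881 0.2419]
[191 174  70  24 454] len 0.21 wid 0.049 yaw 104.0 ringend [0.6364 0.2626] tip [0.5858 0.4663]
[206 223  45  17 330] len 0.13 wid 0.046 yaw 101.8 ringend [0.4843 0.2915] tip [0.4576 0.419 ]
[271 226  53  16 396] len 0.154 wid 0.045 yaw 89.2 ringend [0.4676 0.0727] tip [0.4699 0.2268]
blue [439 213  12  25 201] [ 0.488  -0.2859] [ 0.4882 -0.2863] -175.0 0.073
blue [464 215  12  24 196] [ 0.4822 -0.3612] [ 0.4821 -0.3619] -177.6 0.072
blue [414 218  12  25 202] [ 0.473  -0.2117] [ 0.4728 -0.2126] -177.0 0.073
blue [389 220  11  25 200] [ 0.4695 -0.1373] [ 0.4684 -0.1371] -176.5 0.074
scene
[313 253  66  18 416] len 0.152 wid 0.05 yaw 90.3 ringend [0.4658 0.0742] tip [0.4649 0.2262]
[407 272  59  15 401] len 0.127 wid 0.047 yaw 103.7 ringend [0.4822 0.2941] tip [0.4523 0.4173]
[289 299  86  18 587] len 0.176 wid 0.049 yaw 106.2 ringend [0.6334 0.0696] tip [0.5841 0.2389]
[382 317 107  21 778] len 0.208 wid 0.053 yaw 105.5 ringend [0.6357 0.2653] tip [0.5803 0.4658]
blue [136 225  22  19 174] [ 0.4891 -0.3566] [ 0.492 -0.355] -178.0 0.082
blue [161 230  23  21 187] [ 0.4951 -0.2819] [ 0.4967 -0.2821] -178.5 0.084
blue [192 232  22  20 192] [ 0.48   -0.2071] [ 0.4805 -0.2061] -179.1 0.086
blue [221 235  20  21 201] [ 0.4767 -0.1332] [ 0.477  -0.1323] -178.0 0.085
[0.14150676 0.10114638 1.73933176]
```

View pics/c2.png

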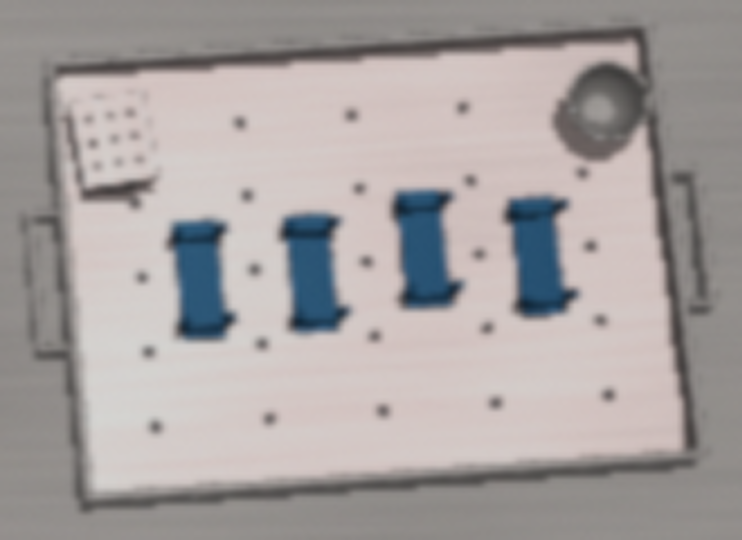

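View pics/c1.png

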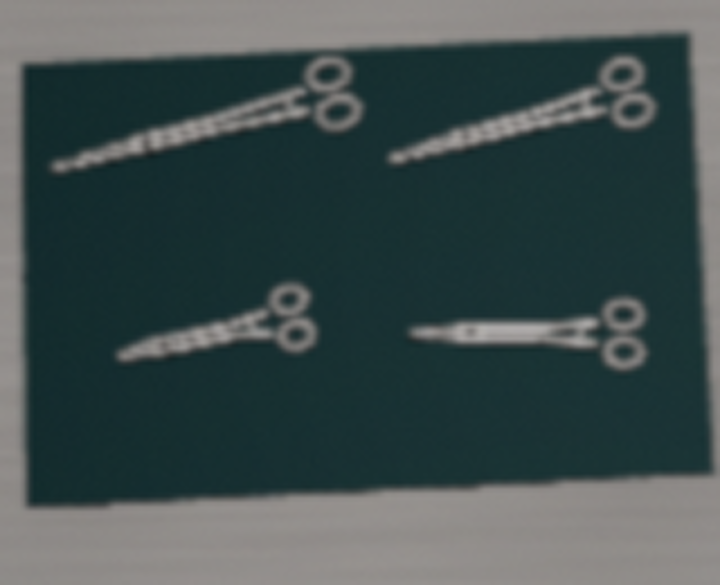

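```bash
cat > b.py <<'E'
from h import *
for n in("top","scene"):
    acc=[]
    for _ in range(2): acc.append(get_image(n).astype(float))
    img=cv2.resize(np.uint8(np.mean(acc,0)),None,fx=4,fy=4,interpolation=cv2.INTER_CUBIC)
    hsv=cv2.cvtColor(img,cv2.COLOR_BGR2HSV)
    m=cv2.inRange(hsv,(95,120,40),(125,255,255))
    k,l,st,ce=cv2.connectedComponentsWithStats(m)
    for i in range(1,k):
        if st[i,4]<900: continue
        v,u=np.nonzero(l==i); uv=(np.c_[u,v]+.5)/4-.5
        P=ray(n,uv,.007)[:,:2]; 
        mid=(P[:,0].min()+P[:,0].max())/2
        xs=np.arange(mid-.016,mid+.0161,.002); L=[];W=[]
        for x in xs:
            y=P[abs(P[:,0]-x)<.0015,1]; L.append((y.min()+y.max())/2); W.append(np.ptp(y))
        f=np.polyfit(xs-mid,L,1)
        print(n,"x",P[:,0].min().round(4),P[:,0].max().round(4),"mid",mid.round(4),"ymid",f[1].round(4),"yaw",np.degrees(np.arctan(f[0])).round(1),"w",np.median(W).round(4))
D={210:(144,[.6364,.2626],[.5858,.4663]),180:(128,[.6362,.0668],[.5881,.2419]),155:(115,[.4676,.0727],[.4699,.2268]),130:(100,[.4843,.2915],[.4576,.4190])}
for c,(r,a,b) in D.items():
    a,b=map(np.array,(a,b)); d=(b-a)/np.linalg.norm(b-a); print(c,"grip",(a+d*(r-28)/1000).round(4),"yaw",np.arctan2(d[1],d[0]).round(3))
g=np.array([.611,.376])
print(move([.6083,.3753],np.radians(14)))
E
python3 b.py
```

```text
top x 0.4522 0.5265 mid 0.4893 ymid -0.2868 yaw 2.4 w 0.0232
top x 0.4458 0.5209 mid 0.4834 ymid -0.3623 yaw 3.5 w 0.0232
top x 0.4373 0.5107 mid 0.474 ymid -0.2122 yaw 3.3 w 0.0224
top x 0.4336 0.5078 mid 0.4707 ymid -0.1379 yaw 3.3 w 0.0231
scene x 0.441 0.5211 mid 0.481 ymid -0.3596 yaw 3.6 w 0.0235
scene x 0.447 0.527 mid 0.487 ymid -0.2848 yaw 3.4 w 0.0235
scene x 0.4306 0.5115 mid 0.471 ymid -0.2102 yaw 2.6 w 0.0236
scene x 0.4291 0.508 mid 0.4686 ymid -0.1359 yaw 2.5 w 0.0237
210 grip [0.6084 0.3752] yaw 1.814
180 grip [0.6097 0.1632] yaw 1.839
155 grip [0.4689 0.1597] yaw 1.556
130 grip [0.4695 0.362 ] yaw 1.777
(array([-373.1,   34.6,   -0. ]), np.float64(0.8576865071127914), array([0.2598, 0.513 , 0.2312]), array([ 0.98,  0.28,  1.51,  0.  ,  1.36, -0.12]))
```

```bash
python3 -m crank '{"translation":[[-46.6,4.3,0],[-46.6,4.3,0],[-46.6,4.3,0],[-46.6,4.3,0],[-46.6,4.3,0],[-46.6,4.3,0],[-46.6,4.3,0],[-46.6,4.3,0]],"roll":[0,0,0,0,0,0,0,0],"fingers":[0.45,0.45,0.45,0.45,0.45,0.45,0.45,0.45]}' 30
python3 -m crank '{"translation":[[0,0,20],[0,0,20],[0,0,20],[0,0,20],[0,0,20],[0,0,20],[0,0,20],[0,0,0]],"roll":[0.116,0.116,0.116,0.116,0.116,0.116,0.116,0],"fingers":[0.45,0.45,0.45,0.45,0.45,0.45,0.45,0.45]}'
python3 - <<'E'
from h import *
print(move([.6075,.3752],.25))
a=get_image("scene");cv2.imwrite("pics/s1.png",cv2.resize(a[230:400,320:520],None,fx=3.5,fy=3.5,interpolation=cv2.INTER_CUBIC))
E
```

```text
clock: 1.25
position: [0.6096, 0.3743, 0.2313]
ee_rot: [0.0, 0.232, 0.973, 0.0]
contact_force: [0.8, 0.7, -0.3]
width: 0.0387
gripper_force: 0.0
clock: 2.05
position: [0.6059, 0.3742, 0.0878]
ee_rot: [-0.002, 0.597, 0.802, -0.003]
contact_force: [0.1, -0.9, 0.1]
width: 0.0383
gripper_force: 0.0
(array([ 0.5,  1.8, -0. ]), np.float64(0.04015487041061605), array([0.6059, 0.3742, 0.0878]), array([0.46, 0.58, 1.38, 0.  , 1.2 , 0.17]))
```

View pics/s1.png

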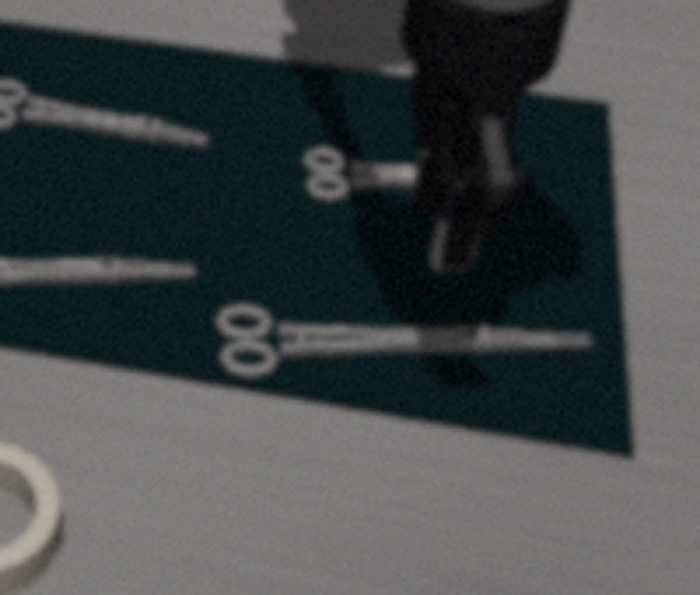

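```bash
python3 -m crank '{"translation":[[0.5,1.8,20],[0,0,20],[0,0,20],[0,0,12],[0,0,0],[0,0,0]],"roll":[0.04,0,0,0,0,0],"fingers":[0.4,0.4,0.4,0.4,0.4,0.4]}'
```

```text
clock: 2.7
position: [0.6103, 0.3766, 0.0204]
ee_rot: [0.0, 0.613, 0.79, 0.001]
contact_force: [-0.3, 0.8, 0.2]
width: 0.0339
gripper_force: 0.0
```

```bash
python3 -m crank '{"translation":[[0,-2,8],[0,0,7],[0,0,0],[0,0,0],[0,0,0],[0,0,0]],"roll":[0,0,0,0,0,0],"fingers":[0.4,0.4,0.4,0.0,0.0,0.0]}' 50; python3 -m crank '{"translation":[[0,0,0],[0,0,0],[0,0,0]],"roll":[0,0,0],"fingers":[0,0,0]}'
```

```text
clock: 3.3
position: [0.6078, 0.3758, 0.0046]
ee_rot: [0.0, 0.613, 0.79, 0.0]
contact_force: [0.4, -0.9, 0.9]
width: 0.0102
gripper_force: 49.9
clock: 3.6
position: [0.6078, 0.3759, 0.0046]
ee_rot: [0.0, 0.613, 0.79, 0.0]
contact_force: [0.0, -0.4, 0.3]
width: 0.0102
gripper_force: 50.0
```

```bash
python3 -m crank '{"translation":[[0,0,-8],[0,0,-20],[0,0,-30],[0,0,-40],[0,0,-30],[0,0,0],[0,0,0]],"roll":[0,0,0,0,0,0,0],"fingers":[0,0,0,0,0,0,0]}' 70
python3 - <<'E'
from h import *
print(move([.482,-.361]),manip.get_state()["width"])
a=get_image("scene");cv2.imwrite("pics/s2.png",cv2.resize(a[180:400,320:540],None,fx=2.7,fy=2.7,interpolation=cv2.INTER_CUBIC))
E
```

```text
clock: 4.3
position: [0.6076, 0.3757, 0.133]
ee_rot: [0.0, 0.613, 0.79, 0.001]
contact_force: [-0.1, -0.4, -3.0]
width: 0.0095
gripper_force: 69.5
(array([-6.828e+02, -3.039e+02, -5.000e-01]), None, array([0.6076, 0.3757, 0.133 ]), array([0.46, 0.54, 1.32, 0.  , 1.28, 0.21])) 0.009473869238546921
```

View pics/s2.png

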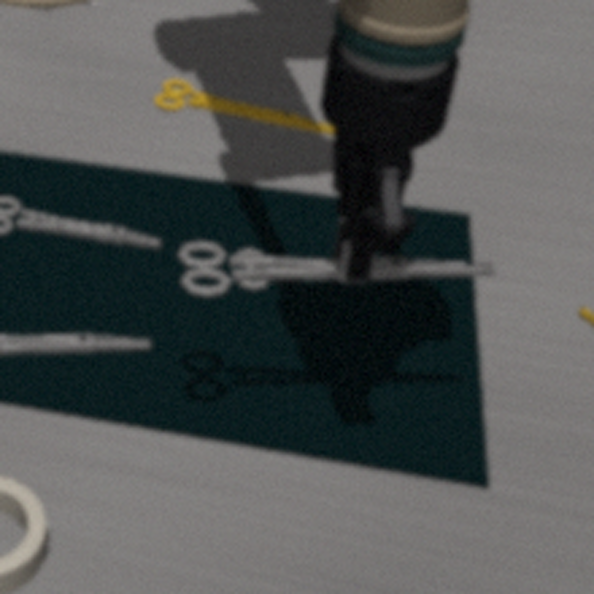

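```bash
python3 -m crank '{"translation":[[-20,-9,0],[-40,-18,0],[-40,-18,0],[-40,-18,0],[-40,-18,0],[-40,-18,0],[-40,-18,0],[-40,-18,0]],"roll":[0,0,0,0,0,0,0,0],"fingers":[0,0,0,0,0,0,0,0]}'
python3 -m crank '{"translation":[[-40,-18,0],[-40,-18,0],[-40,-18,0],[-40,-18,0],[-40,-18,0],[-40,-18,0],[-40,-18,0],[-40,-18,0]],"roll":[0,0,0,0,0,0,0,0],"fingers":[0,0,0,0,0,0,0,0]}'
python3 -m crank '{"translation":[[-40,-18,0],[-22,-7,0],[0,0,0],[0,0,0],[0,0,0],[0,0,0],[0,0,0],[0,0,0]],"roll":[0,0.126,0.126,0.126,0.126,0.126,0.126,0.126],"fingers":[0,0,0,0,0,0,0,0]}'
python3 -m crank '{"translation":[[0,0,0],[0,0,0],[0,0,0],[0,0,0],[0,0,0],[0,0,0],[0,0,0],[0,0,0]],"roll":[0.126,0.126,0.126,0.126,0.126,0.126,0.126,0],"fingers":[0,0,0,0,0,0,0,0]}'
python3 - <<'E'
from h import *
print(move([.482,-.361],.054-np.pi/2),manip.get_state()["width"])
a=get_image("top");cv2.imwrite("pics/t2.png",cv2.resize(a[150:300,350:520],None,fx=4,fy=4,interpolation=cv2.INTER_CUBIC))
E
```

```text
clock: 5.15
position: [0.5489, 0.0501, 0.1302]
ee_rot: [-0.002, 0.613, 0.79, -0.001]
contact_force: [0.7, -0.2, -0.7]
width: 0.0094
gripper_force: 69.5
clock: 5.95
position: [0.4888, -0.2947, 0.1301]
ee_rot: [-0.002, 0.614, 0.79, 0.0]
contact_force: [0.6, -0.1, -1.0]
width: 0.0097
gripper_force: 69.5
clock: 6.75
position: [0.4806, -0.3592, 0.1298]
ee_rot: [-0.002, 0.893, 0.45, -0.001]
contact_force: [0.5, 0.7, -1.5]
width: 0.0095
gripper_force: 69.5
clock: 7.55
position: [0.4807, -0.3592, 0.1301]
ee_rot: [-0.002, 1.0, 0.028, -0.002]
contact_force: [0.1, -1.1, -1.2]
width: 0.0096
gripper_force: 69.5
(array([ 1.2,  1.8, -0. ]), np.float64(0.002990947261790833), array([ 0.4807, -0.3592,  0.1301]), array([-0.76,  0.39,  1.6 ,  0.  ,  1.16,  0.76])) 0.009645831444004547
```

```bash
python3 -m crank '{"translation":[[1.2,1.8,30],[0,0,30],[0,0,15],[0,0,0],[0,0,0]],"roll":[0,0,0,0,0],"fingers":[0,0,0,0,0]}'
python3 - <<'E'
from h import *
print(move([.482,-.361],.054-np.pi/2))
a=get_image("scene");cv2.imwrite("pics/s3.png",cv2.resize(a[170:300,70:290],None,fx=3.6,fy=3.6,interpolation=cv2.INTER_CUBIC))
E
```

```text
clock: 8.1
position: [0.4829, -0.3619, 0.0569]
ee_rot: [-0.0, 1.0, 0.029, -0.0]
contact_force: [1.3, -0.7, -0.7]
width: 0.0097
gripper_force: 69.5
(array([-0.9, -0.9,  0. ]), np.float64(0.0041291674975754145), array([ 0.4829, -0.3619,  0.0569]), array([-0.76,  0.46,  1.69,  0.  ,  1.  ,  0.75]))
```

View pics/s3.png

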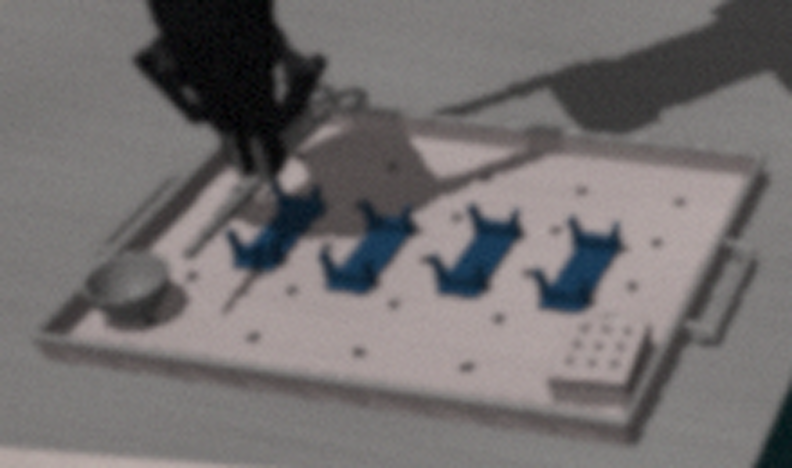

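```bash
python3 -m crank '{"translation":[[-0.9,-0.9,15],[0,0,10],[0,0,8],[0,0,5],[0,0,0],[0,0,0]],"roll":[0,0,0,0,0,0],"fingers":[0,0,0,0,0,0]}'
python3 -m crank '{"translation":[[0,0,1.5],[0,0,0],[0,0,0]],"roll":[0,0,0],"fingers":[0,0,0]}'
```

```text
clock: 8.75
position: [0.4823, -0.3613, 0.0194]
ee_rot: [0.0, 1.0, 0.028, 0.0]
contact_force: [0.1, -1.2, -1.5]
width: 0.0097
gripper_force: 69.5
clock: 9.05
position: [0.4822, -0.3612, 0.018]
ee_rot: [0.0, 1.0, 0.028, 0.0]
contact_force: [0.6, 0.3, -2.0]
width: 0.0095
gripper_force: 69.5
```

```bash
python3 -m crank '{"translation":[[0,0,1.2],[0,0,0],[0,0,0],[0,0,0],[0,0,0],[0,0,0]],"roll":[0,0,0,0,0,0],"fingers":[0,0,0.3,0.35,0.35,0.35]}'
python3 -m crank '{"translation":[[0,0,-10],[0,0,-20],[0,0,-40],[0,0,-40],[0,0,0]],"roll":[0,0,0,0,0],"fingers":[0.35,0.35,0.35,0.35,0.35]}'
python3 - <<'E'
from h import *
print(move([.6097,.1632]), "yaw now target", 1.839-np.pi/2)
a=get_image("scene");cv2.imwrite("pics/s4.png",cv2.resize(a[170:300,70:290],None,fx=3.6,fy=3.6,interpolation=cv2.INTER_CUBIC))
E
```

```text
clock: 9.65
position: [0.4822, -0.3612, 0.0166]
ee_rot: [0.0, 1.0, 0.028, 0.0]
contact_force: [-0.1, -0.4, -0.1]
width: 0.0298
gripper_force: 0.0
clock: 10.15
position: [0.4853, -0.3641, 0.1335]
ee_rot: [0.005, 1.0, 0.028, 0.005]
contact_force: [0.5, -1.1, 1.2]
width: 0.0297
gripper_force: 0.0
(array([ 154.1, -519.3,   -3.5]), None, array([ 0.4853, -0.3641,  0.1335]), array([-0.76,  0.38,  1.6 ,  0.  ,  1.15,  0.76])) yaw now target 0.2682036732051034
```

View pics/s4.png

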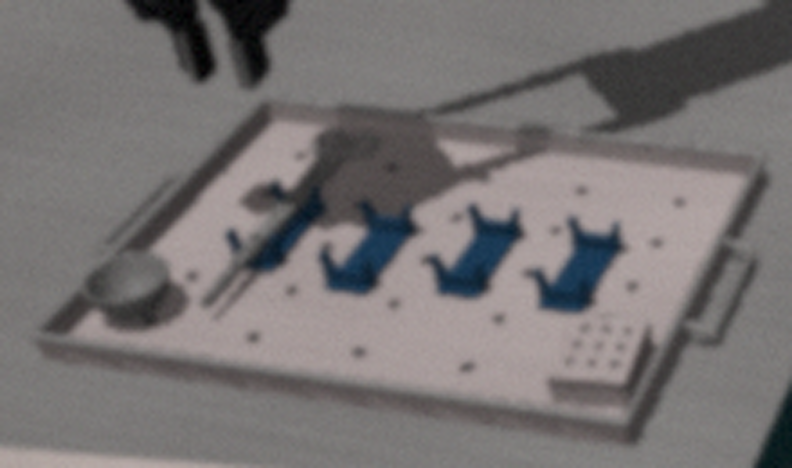

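The scene view shows the longest clamp lying along holder_a between its ears, with its tips towards (205,300) in the crop. Next is clamp_180, for holder_b.

```bash
python3 -m crank '{"translation":[[12,-40,0],[12,-40,0],[12,-40,0],[12,-40,0],[12,-40,0],[12,-40,0],[12,-40,0],[12,-40,0]],"roll":[0,0,0,0,0,0,0,0],"fingers":[0.4,0.4,0.4,0.4,0.4,0.4,0.4,0.4]}'
python3 -m crank '{"translation":[[12,-40,0],[12,-40,0],[12,-40,0],[12,-40,0],[10,-39,0],[0,0,0],[0,0,0],[0,0,0]],"roll":[0,0,0,0,0,-0.128,-0.128,-0.128],"fingers":[0.4,0.4,0.4,0.4,0.4,0.4,0.4,0.4]}'
python3 -m crank '{"translation":[[0,0,0],[0,0,0],[0,0,0],[0,0,0],[0,0,0],[0,0,0],[0,0,0],[0,0,0]],"roll":[-0.128,-0.128,-0.128,-0.128,-0.128,-0.128,-0.128,-0.128],"fingers":[0.4,0.4,0.4,0.4,0.4,0.4,0.4,0.4]}'
python3 -m crank '{"translation":[[0,0,20],[0,0,20],[0,0,20],[0,0,12],[0,0,0],[0,0,0]],"roll":[-0.128,-0.128,-0.128,0,0,0],"fingers":[0.4,0.4,0.4,0.4,0.4,0.4]}'
python3 - <<'E'
from h import *
print(move([.609,.1632],.272))
E
```

```text
clock: 11.0
position: [0.559, -0.0344, 0.1256]
ee_rot: [-0.0, 1.0, 0.028, -0.001]
contact_force: [1.4, 0.2, -0.3]
width: 0.0338
gripper_force: 0.0
clock: 11.8
position: [0.6053, 0.1663, 0.1251]
ee_rot: [-0.0, 0.975, 0.222, -0.001]
contact_force: [0.0, 0.5, 0.5]
width: 0.0338
gripper_force: 0.0
clock: 12.6
position: [0.6053, 0.1656, 0.1253]
ee_rot: [-0.001, 0.742, 0.671, -0.001]
contact_force: [-0.3, 0.2, 0.2]
width: 0.0339
gripper_force: 0.0
clock: 13.2
position: [0.6064, 0.1658, 0.0545]
ee_rot: [-0.0, 0.603, 0.798, -0.0]
contact_force: [0.4, -0.7, 0.6]
width: 0.0341
gripper_force: 0.0
(array([-3.2,  1.8, -0. ]), np.float64(0.004206700453555534), array([0.6064, 0.1658, 0.0545]), array([ 0.16,  0.49,  1.63,  0.  ,  1.02, -0.12]))
```

```bash
python3 -m crank '{"translation":[[-3.2,1.8,15],[0,0,15],[0,0,12],[0,0,7.5],[0,0,0],[0,0,0]],"roll":[0.004,0,0,0,0,0],"fingers":[0.4,0.4,0.4,0.4,0.4,0.4]}'
python3 -m crank '{"translation":[[0,0,0],[0,0,0],[0,0,0],[0,0,0],[0,0,0]],"roll":[0,0,0,0,0],"fingers":[0,0,0,0,0]}' 50
python3 -m crank '{"translation":[[0,0,-8],[0,0,-20],[0,0,-30],[0,0,-40],[0,0,-25],[0,0,0],[0,0,0]],"roll":[0,0,0,0,0,0,0],"fingers":[0,0,0,0,0,0,0]}' 70
python3 - <<'E'
from h import *
print(move([.488,-.286]),"roll",1.839-.054)
a=get_image("scene");cv2.imwrite("pics/s5.png",cv2.resize(a[180:360,260:460],None,fx=3,fy=3))
E
```

```text
clock: 13.8
position: [0.6093, 0.1632, 0.0052]
ee_rot: [0.0, 0.604, 0.797, 0.0]
contact_force: [0.5, 0.8, 0.6]
width: 0.0341
gripper_force: 0.0
clock: 14.3
position: [0.6096, 0.1633, 0.006]
ee_rot: [0.001, 0.604, 0.797, 0.001]
contact_force: [-1.4, -0.1, 5.4]
width: 0.0102
gripper_force: 49.4
clock: 15.0
position: [0.6087, 0.1632, 0.1281]
ee_rot: [0.0, 0.604, 0.797, 0.0]
contact_force: [-0.8, 0.2, -1.1]
width: 0.0095
gripper_force: 68.5
(array([-3.997e+02, -2.377e+02, -1.000e-01]), None, array([0.6087, 0.1632, 0.1281]), array([ 0.15,  0.43,  1.54,  0.  ,  1.18, -0.12])) roll 1.785
```

View pics/s5.png

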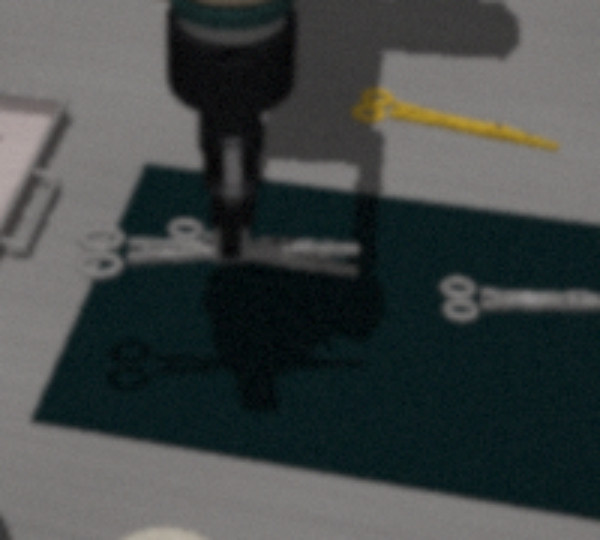

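The image shows clamp_180 held level and clear of the mat.

```bash
python3 -m crank '{"translation":[[-33,-19.6,0],[-33.3,-19.8,0],[-33.3,-19.8,0],[-33.3,-19.8,0],[-33.3,-19.8,0],[-33.3,-19.8,0],[-33.3,-19.8,0],[-33.3,-19.8,0]],"roll":[0,0,0,0,0,0,0,0],"fingers":[0,0,0,0,0,0,0,0]}'
python3 -m crank '{"translation":[[-33.3,-19.8,0],[-33.3,-19.8,0],[-33.3,-19.8,0],[-33.3,-19.8,0],[0,0,0],[0,0,0],[0,0,0],[0,0,0]],"roll":[0,0,0,0,0.1275,0.1275,0.1275,0.1275],"fingers":[0,0,0,0,0,0,0,0]}'
python3 -m crank '{"translation":[[0,0,0],[0,0,0],[0,0,0],[0,0,0],[0,0,0],[0,0,0],[0,0,0],[0,0,0]],"roll":[0.1275,0.1275,0.1275,0.1275,0.1275,0.1275,0.1275,0.1275],"fingers":[0,0,0,0,0,0,0,0]}'
python3 -m crank '{"translation":[[0,0,25],[0,0,25],[0,0,20],[0,0,0],[0,0,0]],"roll":[0.1275,0.1275,0,0,0],"fingers":[0,0,0,0,0]}'
python3 - <<'E'
from h import *
print(move([.4875,-.286],.054-np.pi/2),manip.get_state()["width"])
E
```

```text
clock: 15.85
position: [0.5267, -0.1367, 0.1259]
ee_rot: [-0.002, 0.604, 0.797, -0.001]
contact_force: [0.6, -1.0, -0.9]
width: 0.0095
gripper_force: 68.6
clock: 16.65
position: [0.4871, -0.2848, 0.1257]
ee_rot: [-0.002, 0.787, 0.617, -0.001]
contact_force: [-0.2, 1.3, -1.1]
width: 0.0091
gripper_force: 68.6
clock: 17.45
position: [0.4873, -0.2845, 0.1257]
ee_rot: [-0.002, 0.988, 0.154, -0.002]
contact_force: [-0.1, -0.0, -0.8]
width: 0.0092
gripper_force: 68.6
clock: 17.95
position: [0.4877, -0.2848, 0.0568]
ee_rot: [-0.001, 1.0, 0.03, -0.001]
contact_force: [0.2, -0.9, -0.7]
width: 0.009
gripper_force: 68.6
(array([-0.3,  1.1, -0. ]), np.float64(0.005939782575471009), array([ 0.4877, -0.2848,  0.0568]), array([-0.65,  0.41,  1.77,  0.  ,  0.96,  0.86])) 0.009027907037956319
```

```bash
python3 -m crank '{"translation":[[-0.3,1.1,15],[0,0,10],[0,0,8],[0,0,4],[0,0,1.8],[0,0,0],[0,0,0]],"roll":[0.006,0,0,0,0,0,0],"fingers":[0,0,0,0,0,0,0]}'
python3 -m crank '{"translation":[[0,0,1],[0,0,0],[0,0,0],[0,0,0],[0,0,0],[0,0,0]],"roll":[0,0,0,0,0,0],"fingers":[0,0,0.3,0.35,0.35,0.35]}'
python3 -m crank '{"translation":[[0,0,-10],[0,0,-20],[0,0,-40],[0,0,-40],[0,0,0],[0,0,0]],"roll":[0,0,0,0,0,0],"fingers":[0.35,0.35,0.35,0.35,0.35,0.35]}'
python3 - <<'E'
from h import *
img=get_image("scene")
for P,st in clamps(img,"scene"):
    c=P.mean(0); w,V=np.linalg.eigh(np.cov((P-c).T)); a=V[:,1]; a=a if a[1]>0 else -a; s=(P-c)@a
    print(st,np.ptp(s).round(3),np.arctan2(a[1],a[0]).round(3),(c+a*s.min()).round(4),(c+a*s.max()).round(4))
print(move([.4689,.1597]))
cv2.imwrite("pics/s6.png",cv2.resize(img[170:300,70:290],None,fx=3.6,fy=3.6,interpolation=cv2.INTER_CUBIC))
E
```

```text
clock: 18.65
position: [0.4886, -0.2867, 0.0196]
ee_rot: [0.0, 1.0, 0.027, 0.0]
contact_force: [0.7, 0.6, -1.3]
width: 0.0094
gripper_force: 68.6
clock: 19.25
position: [0.4884, -0.2866, 0.0184]
ee_rot: [0.0, 1.0, 0.027, 0.0]
contact_force: [0.1, -0.0, -1.2]
width: 0.0296
gripper_force: 0.0
clock: 19.85
position: [0.4888, -0.287, 0.13]
ee_rot: [0.001, 1.0, 0.027, 0.001]
contact_force: [-0.3, 0.4, -0.7]
width: 0.03
gripper_force: 0.0
[313 253  66  18 435] 0.152 1.574 [0.4659 0.0742] [0.4654 0.2262]
[407 272  59  15 424] 0.127 1.803 [0.4821 0.2942] [0.4529 0.4175]
(array([   5. , -446.4,    0. ]), None, array([ 0.4879, -0.2863,  0.1285]), array([-0.65,  0.34,  1.68,  0.  ,  1.12,  0.86]))
```

View pics/s6.png

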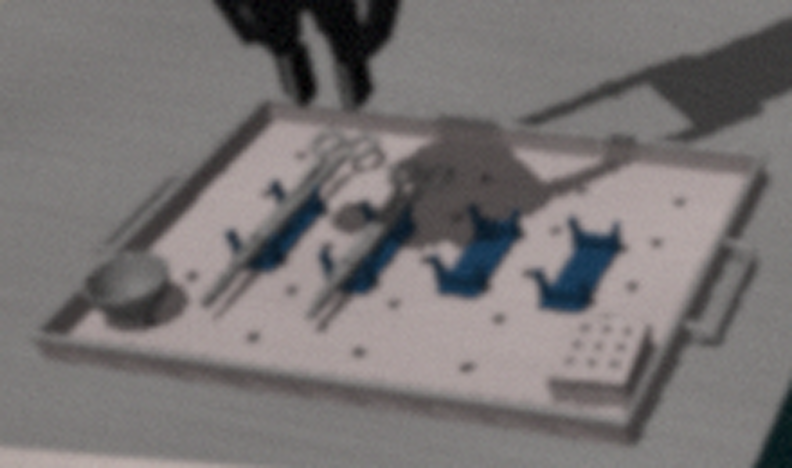

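Clamp_180 lies in holder_b between the ears. Next is clamp_155, for holder_c.

```bash
python3 -m crank '{"translation":[[0.4,-37.2,0],[0.4,-37.2,0],[0.4,-37.2,0],[0.4,-37.2,0],[0.4,-37.2,0],[0.4,-37.2,0],[0.4,-37.2,0],[0.4,-37.2,0]],"roll":[0,0,0,0,0,0,0,0],"fingers":[0.4,0.4,0.4,0.4,0.4,0.4,0.4,0.4]}'
python3 -m crank '{"translation":[[0.4,-37.2,0],[0.4,-37.2,0],[0.4,-37.2,0],[0.4,-37.2,0],[0,0,0],[0,0,0],[0,0,0],[0,0,0]],"roll":[0,0,0,0,-0.1256,-0.1256,-0.1256,-0.1256],"fingers":[0.4,0.4,0.4,0.4,0.4,0.4,0.4,0.4]}'
python3 -m crank '{"translation":[[0,0,0],[0,0,0],[0,0,0],[0,0,0],[0,0,20],[0,0,20],[0,0,20],[0,0,12]],"roll":[-0.1256,-0.1256,-0.1256,-0.1256,-0.1256,-0.1256,-0.1256,-0.1256],"fingers":[0.4,0.4,0.4,0.4,0.4,0.4,0.4,0.4]}'
python3 -m crank '{"translation":[[0,0,0],[0,0,0]],"roll":[0,0],"fingers":[0.4,0.4]}'
python3 - <<'E'
from h import *
print(move([.468,.1603],-.008))
E
```

```text
clock: 20.7
position: [0.4738, 0.0124, 0.1267]
ee_rot: [-0.0, 1.0, 0.027, -0.002]
contact_force: [0.3, -0.0, -0.3]
width: 0.0344
gripper_force: 0.0
clock: 21.5
position: [0.4676, 0.1594, 0.1266]
ee_rot: [-0.0, 0.961, 0.277, -0.002]
contact_force: [0.2, -0.4, 0.8]
width: 0.0341
gripper_force: 0.0
clock: 22.3
position: [0.4666, 0.1589, 0.0534]
ee_rot: [-0.002, 0.709, 0.705, -0.002]
contact_force: [-0.6, 0.1, 0.2]
width: 0.0342
gripper_force: 0.0
clock: 22.5
position: [0.4682, 0.1593, 0.0555]
ee_rot: [-0.001, 0.711, 0.703, -0.001]
contact_force: [-0.1, -0.4, -0.5]
width: 0.0342
gripper_force: 0.0
(array([ 1. , -0.3,  0. ]), np.float64(-0.004434527982351), array([0.4682, 0.1593, 0.0555]), array([0.19, 0.33, 1.93, 0.  , 0.89, 0.2 ]))
```

```bash
python3 -m crank '{"translation":[[-0,0,15],[0,0,15],[0,0,12],[0,0,8],[0,0,0],[0,0,0]],"roll":[0,0,0,0,0,0],"fingers":[0.4,0.4,0.4,0.4,0.4,0.4]}'
python3 -m crank '{"translation":[[0,0,0],[0,0,0],[0,0,0],[0,0,0],[0,0,0]],"roll":[0,0,0,0,0],"fingers":[0,0,0,0,0]}' 50
python3 -m crank '{"translation":[[0,0,-8],[0,0,-20],[0,0,-30],[0,0,-40],[0,0,-25],[0,0,0],[0,0,0]],"roll":[0,0,0,0,0,0,0],"fingers":[0,0,0,0,0,0,0]}' 70
python3 - <<'E'
from h import *
print(move([.4725,-.211]),"roll",1.562-.054)
a=get_image("scene");cv2.imwrite("pics/s7.png",cv2.resize(a[180:360,260:460],None,fx=3,fy=3))
E
```

```text
clock: 23.1
position: [0.4695, 0.1595, 0.0067]
ee_rot: [0.0, 0.711, 0.703, 0.0]
contact_force: [-0.5, 0.0, 0.7]
width: 0.0343
gripper_force: 0.0
clock: 23.6
position: [0.4695, 0.1595, 0.0071]
ee_rot: [0.0, 0.711, 0.704, 0.001]
contact_force: [-0.9, -0.6, 6.7]
width: 0.0098
gripper_force: 49.1
clock: 24.3
position: [0.4689, 0.1594, 0.1296]
ee_rot: [0.0, 0.711, 0.704, 0.0]
contact_force: [-0.2, 0.4, -1.0]
width: 0.0089
gripper_force: 68.5
(array([-3.704e+02,  7.200e+00, -1.000e-01]), None, array([0.4689, 0.1594, 0.1296]), array([0.19, 0.24, 1.83, 0.  , 1.07, 0.2 ])) roll 1.508
```

View pics/s7.png

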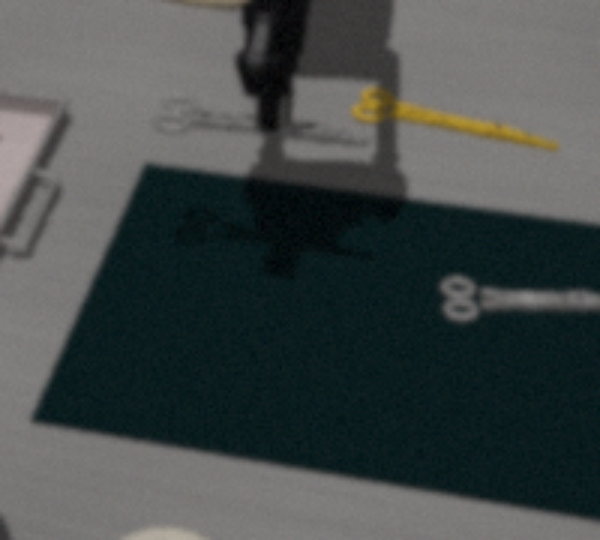

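Clamp_155 is held level.

```bash
python3 -m crank '{"translation":[[-37,0.7,0],[-37,0.7,0],[-37,0.7,0],[-37,0.7,0],[-37,0.7,0],[-37,0.7,0],[-37,0.7,0],[-37,0.7,0]],"roll":[0,0,0,0,0,0,0,0],"fingers":[0,0,0,0,0,0,0,0]}'
python3 -m crank '{"translation":[[-37,0.7,0],[-37,0.7,0],[0,0,0],[0,0,0],[0,0,0],[0,0,0],[0,0,0],[0,0,0]],"roll":[0,0,0.1257,0.1257,0.1257,0.1257,0.1257,0.1257],"fingers":[0,0,0,0,0,0,0,0]}'
python3 -m crank '{"translation":[[0,0,0],[0,0,0],[0,0,0],[0,0,25],[0,0,25],[0,0,20],[0,0,0],[0,0,0]],"roll":[0.1257,0.1257,0.1257,0.1257,0.1257,0.1257,0,0],"fingers":[0,0,0,0,0,0,0,0]}'
python3 - <<'E'
from h import *
print(move([.4725,-.211],.054-np.pi/2),manip.get_state()["width"])
E
```

```text
clock: 25.15
position: [0.4703, -0.1376, 0.1273]
ee_rot: [-0.002, 0.711, 0.704, -0.001]
contact_force: [1.1, 0.2, -1.3]
width: 0.0088
gripper_force: 68.5
clock: 25.95
position: [0.4711, -0.2099, 0.1271]
ee_rot: [-0.002, 0.921, 0.39, -0.001]
contact_force: [-1.0, 0.2, -0.6]
width: 0.0087
gripper_force: 68.5
clock: 26.75
position: [0.4716, -0.2101, 0.0581]
ee_rot: [-0.001, 1.0, 0.028, -0.001]
contact_force: [0.7, -0.1, 0.0]
width: 0.0086
gripper_force: 68.6
(array([ 0.9,  0.9, -0. ]), np.float64(0.0011189059544816082), array([ 0.4716, -0.2101,  0.0581]), array([-0.55,  0.35,  1.88,  0.  ,  0.92,  0.96])) 0.008575649913468856
```

```bash
python3 -m crank '{"translation":[[0,0.5,15],[0,0,10],[0,0,8],[0,0,4],[0,0,1.8],[0,0,0],[0,0,0]],"roll":[0,0,0,0,0,0,0],"fingers":[0,0,0,0,0,0,0]}'
python3 -m crank '{"translation":[[0,0,1],[0,0,0],[0,0,0],[0,0,0],[0,0,0],[0,0,0]],"roll":[0,0,0,0,0,0],"fingers":[0,0,0.3,0.35,0.35,0.35]}'
python3 -m crank '{"translation":[[0,0,-10],[0,0,-20],[0,0,-40],[0,0,-40],[0,0,0],[0,0,0]],"roll":[0,0,0,0,0,0],"fingers":[0.35,0.35,0.35,0.35,0.35,0.35]}'
python3 - <<'E'
from h import *
img=get_image("scene")
for P,st in clamps(img,"scene"):
    c=P.mean(0); w,V=np.linalg.eigh(np.cov((P-c).T)); a=V[:,1]; a=a if a[1]>0 else -a; s=(P-c)@a
    print(st,np.ptp(s).round(3),np.arctan2(a[1],a[0]).round(3),(c+a*s.min()).round(4),(c+a*s.max()).round(4))
print(move([.469,.362]))
cv2.imwrite("pics/s8.png",cv2.resize(img[170:300,70:290],None,fx=3.6,fy=3.6,interpolation=cv2.INTER_CUBIC))
E
```

```text
clock: 27.45
position: [0.4728, -0.2113, 0.0208]
ee_rot: [0.0, 1.0, 0.026, 0.0]
contact_force: [-0.3, -0.3, -0.6]
width: 0.009
gripper_force: 68.6
clock: 28.05
position: [0.4725, -0.2112, 0.0195]
ee_rot: [0.0, 1.0, 0.026, 0.0]
contact_force: [-0.6, -1.3, 0.4]
width: 0.0299
gripper_force: 0.0
clock: 28.65
position: [0.473, -0.2114, 0.131]
ee_rot: [0.001, 1.0, 0.026, 0.001]
contact_force: [-0.1, -0.6, -0.4]
width: 0.0298
gripper_force: 0.0
[407 272  59  15 425] 0.127 1.804 [0.4822 0.2942] [0.4529 0.4175]
(array([  27.1, -572.2,    0. ]), None, array([ 0.4721, -0.2109,  0.1297]), array([-0.55,  0.27,  1.79,  0.  ,  1.09,  0.96]))
```

View pics/s8.png

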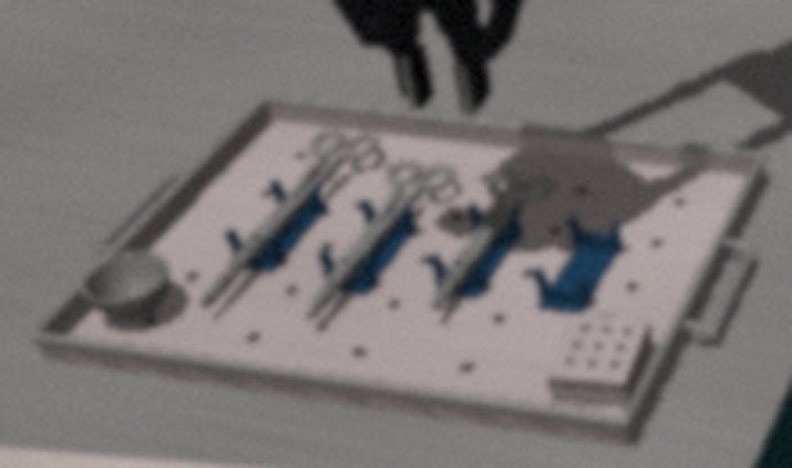

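Clamp_155 is seated in holder_c. Last is clamp_130, for holder_d.

```bash
python3 -m crank '{"translation":[[1.9,-40.9,0],[1.9,-40.9,0],[1.9,-40.9,0],[1.9,-40.9,0],[1.9,-40.9,0],[1.9,-40.9,0],[1.9,-40.9,0],[1.9,-40.9,0]],"roll":[0,0,0,0,0,0,0,0],"fingers":[0.4,0.4,0.4,0.4,0.4,0.4,0.4,0.4]}'
python3 -m crank '{"translation":[[1.9,-40.9,0],[1.9,-40.9,0],[1.9,-40.9,0],[1.9,-40.9,0],[1.9,-40.9,0],[1.9,-40.9,0],[0,0,0],[0,0,0]],"roll":[0,0,0,0,0,0,-0.124,-0.124],"fingers":[0.4,0.4,0.4,0.4,0.4,0.4,0.4,0.4]}'
python3 -m crank '{"translation":[[0,0,0],[0,0,0],[0,0,0],[0,0,0],[0,0,0],[0,0,0],[0,0,0],[0,0,0]],"roll":[-0.124,-0.124,-0.124,-0.124,-0.124,-0.124,-0.124,-0.124],"fingers":[0.4,0.4,0.4,0.4,0.4,0.4,0.4,0.4]}'
python3 -m crank '{"translation":[[0,0,20],[0,0,20],[0,0,20],[0,0,12],[0,0,0],[0,0,0]],"roll":[-0.124,-0.124,-0.124,-0.124,0,0],"fingers":[0.4,0.4,0.4,0.4,0.4,0.4]}'
python3 - <<'E'
from h import *
print(move([.469,.362],.215))
E
```

```text
clock: 29.5
position: [0.4688, 0.1179, 0.128]
ee_rot: [0.0, 1.0, 0.026, -0.002]
contact_force: [-0.6, -0.9, 0.6]
width: 0.0342
gripper_force: 0.0
clock: 30.3
position: [0.4674, 0.3629, 0.1271]
ee_rot: [0.001, 0.988, 0.153, -0.002]
contact_force: [-0.9, -0.6, -0.1]
width: 0.0346
gripper_force: 0.0
clock: 31.1
position: [0.4677, 0.3613, 0.1274]
ee_rot: [-0.0, 0.797, 0.604, -0.002]
contact_force: [1.2, 0.6, 1.0]
width: 0.0344
gripper_force: 0.0
clock: 31.7
position: [0.4682, 0.3617, 0.0564]
ee_rot: [-0.0, 0.627, 0.779, -0.001]
contact_force: [0.4, -0.2, -0.3]
width: 0.0341
gripper_force: 0.0
(array([ 0.2,  0.8, -0. ]), np.float64(0.00017011403492372956), array([0.4682, 0.3617, 0.0564]), array([0.54, 0.45, 1.71, 0.  , 0.99, 0.32]))
```

```bash
python3 -m crank '{"translation":[[0,0,15],[0,0,15],[0,0,12],[0,0,9],[0,0,0],[0,0,0]],"roll":[0,0,0,0,0,0],"fingers":[0.4,0.4,0.4,0.4,0.4,0.4]}'
python3 -m crank '{"translation":[[0,0,0],[0,0,0],[0,0,0],[0,0,0],[0,0,0]],"roll":[0,0,0,0,0],"fingers":[0,0,0,0,0]}' 50
python3 -m crank '{"translation":[[0,0,-8],[0,0,-20],[0,0,-30],[0,0,-40],[0,0,-25],[0,0,0],[0,0,0]],"roll":[0,0,0,0,0,0,0],"fingers":[0,0,0,0,0,0,0]}' 70
python3 - <<'E'
from h import *
print(move([.4695,-.137]),"roll",1.785-.054)
a=get_image("scene");cv2.imwrite("pics/s9.png",cv2.resize(a[180:340,340:540],None,fx=3,fy=3))
E
```

```text
clock: 32.3
position: [0.4691, 0.3622, 0.0067]
ee_rot: [0.0, 0.626, 0.78, 0.0]
contact_force: [-0.3, 0.6, 0.5]
width: 0.0339
gripper_force: 0.0
clock: 32.8
position: [0.4694, 0.3624, 0.0074]
ee_rot: [0.0, 0.626, 0.78, 0.001]
contact_force: [-0.4, -0.4, 5.3]
width: 0.0099
gripper_force: 49.3
clock: 33.5
position: [0.4688, 0.362, 0.1298]
ee_rot: [0.0, 0.626, 0.78, 0.0]
contact_force: [-0.8, 0.2, -0.2]
width: 0.0086
gripper_force: 68.5
(array([-4.873e+02, -1.071e+02, -2.000e-01]), None, array([0.4688, 0.362 , 0.1298]), array([0.54, 0.37, 1.62, 0.  , 1.14, 0.32])) roll 1.7309999999999999
```

View pics/s9.png

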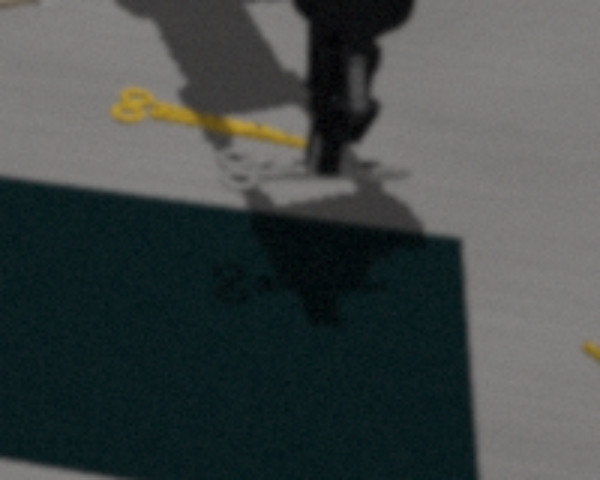

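Clamp_130 is held level.

```bash
python3 -m crank '{"translation":[[-37.5,-8.2,0],[-37.5,-8.2,0],[-37.5,-8.2,0],[-37.5,-8.2,0],[-37.5,-8.2,0],[-37.5,-8.2,0],[-37.5,-8.2,0],[-37.5,-8.2,0]],"roll":[0,0,0,0,0,0,0,0],"fingers":[0,0,0,0,0,0,0,0]}'
python3 -m crank '{"translation":[[-37.5,-8.2,0],[-37.5,-8.2,0],[-37.5,-8.2,0],[-37.5,-8.2,0],[-37.5,-8.2,0],[0,0,0],[0,0,0],[0,0,0]],"roll":[0,0,0,0,0,0.1236,0.1236,0.1236],"fingers":[0,0,0,0,0,0,0,0]}'
python3 -m crank '{"translation":[[0,0,0],[0,0,0],[0,0,0],[0,0,0],[0,0,0],[0,0,0],[0,0,0],[0,0,0]],"roll":[0.1236,0.1236,0.1236,0.1236,0.1236,0.1236,0.1236,0.1236],"fingers":[0,0,0,0,0,0,0,0]}'
python3 -m crank '{"translation":[[0,0,25],[0,0,25],[0,0,20],[0,0,0],[0,0,0]],"roll":[0.1236,0.1236,0.1236,0,0],"fingers":[0,0,0,0,0]}'
python3 - <<'E'
from h import *
print(move([.4695,-.137],.054-np.pi/2),manip.get_state()["width"])
E
```

```text
clock: 34.35
position: [0.4681, 0.0536, 0.1278]
ee_rot: [-0.002, 0.626, 0.78, -0.001]
contact_force: [0.6, -0.3, -0.1]
width: 0.0086
gripper_force: 68.5
clock: 35.15
position: [0.4687, -0.1369, 0.1275]
ee_rot: [-0.002, 0.761, 0.649, -0.001]
contact_force: [0.4, 0.2, -0.0]
width: 0.0085
gripper_force: 68.6
clock: 35.95
position: [0.4688, -0.1363, 0.1276]
ee_rot: [-0.001, 0.978, 0.21, -0.002]
contact_force: [0.7, 0.2, -0.8]
width: 0.0084
gripper_force: 68.6
clock: 36.45
position: [0.4693, -0.1365, 0.0585]
ee_rot: [-0.001, 1.0, 0.03, -0.001]
contact_force: [0.3, -1.0, 0.4]
width: 0.0088
gripper_force: 68.6
(array([ 0.1,  0.5, -0. ]), np.float64(0.006767333285834676), array([ 0.4693, -0.1365,  0.0585]), array([-0.43,  0.32,  1.94,  0.  ,  0.89,  1.08])) 0.008774193290062352
```

```bash
python3 -m crank '{"translation":[[0,0,15],[0,0,10],[0,0,8],[0,0,4],[0,0,1.8],[0,0,0],[0,0,0]],"roll":[0.006,0,0,0,0,0,0],"fingers":[0,0,0,0,0,0,0]}'
python3 -m crank '{"translation":[[0,0,1],[0,0,0],[0,0,0],[0,0,0],[0,0,0],[0,0,0]],"roll":[0,0,0,0,0,0],"fingers":[0,0,0.3,0.35,0.35,0.35]}'
python3 -m crank '{"translation":[[0,0,-10],[0,0,-20],[0,0,-40],[0,0,-40],[0,-40,0],[0,-40,0],[0,-40,0],[0,-40,0]],"roll":[0,0,0,0,0,0,0,0],"fingers":[0.35,0.35,0.35,0.35,0.35,0.35,0.35,0.35]}'
python3 -m crank '{"translation":[[0,-40,0],[0,-40,0],[0,-40,0],[0,-40,0],[0,-40,0],[0,-40,0],[0,0,0],[0,0,0]],"roll":[0,0,0,0,0,0,0,0],"fingers":[0.35,0.35,0.35,0.35,0.35,0.35,0.35,0.35]}'
python3 - <<'E'
from h import *
a=get_image("scene")[170:300,70:290];b=get_image("top")[165:290,350:515]
r=lambda i:cv2.resize(i,(400,260),interpolation=cv2.INTER_CUBIC)
cv2.imwrite("pics/f.png",np.vstack([cv2.resize(a,(500,296),interpolation=cv2.INTER_CUBIC),cv2.resize(b,(500,300),interpolation=cv2.INTER_CUBIC)]))
E
```

```text
clock: 37.15
position: [0.4705, -0.137, 0.021]
ee_rot: [0.0, 1.0, 0.026, 0.0]
contact_force: [-0.2, 0.5, -0.3]
width: 0.0085
gripper_force: 68.6
clock: 37.75
position: [0.4702, -0.1369, 0.0197]
ee_rot: [-0.0, 1.0, 0.026, 0.0]
contact_force: [-0.8, -0.3, 0.5]
width: 0.03
gripper_force: 0.0
clock: 38.55
position: [0.4617, 0.0242, 0.1307]
ee_rot: [0.0, 1.0, 0.026, 0.001]
contact_force: [0.8, 0.8, -0.2]
width: 0.0298
gripper_force: 0.0
clock: 39.35
position: [0.449, 0.263, 0.1301]
ee_rot: [0.0, 1.0, 0.027, 0.0]
contact_force: [0.5, 0.4, 0.0]
width: 0.0301
gripper_force: 0.0
```

View pics/f.png

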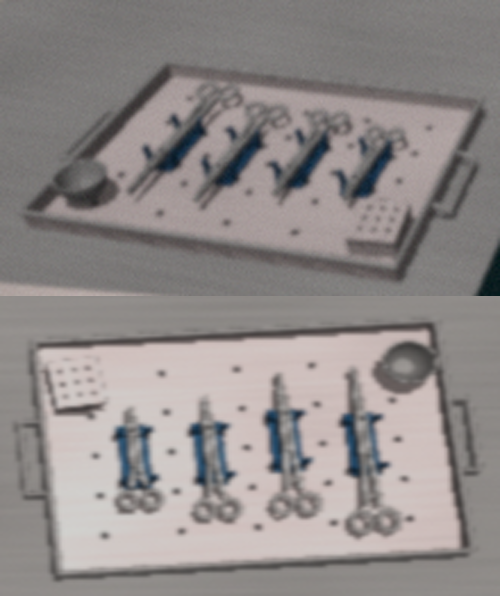

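All four clamps lie centred in their holders with the rings towards the robot. They run from the longest beside the bowl to the shortest beside the box.

```bash
python3 -c "from rig import manip; print(manip.sign_off())"
```

```text
the job is handed in; nothing more can be done
None
```

All four clamps are in their holders with rings towards the robot, longest beside the bowl to shortest beside the box, bowl and box untouched; handed in at about 39 s, seating checked only in the camera images.

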